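# Draw the spent water-filter cartridge with the quarter-turn puller

### The arm

A 6-joint arm with a two-finger parallel gripper is mounted at the origin on a cart in front of the work surface, level with it; the furniture and walls round the work are solid. World frame = base frame: x ahead of the robot, y to its left, z up, the work surface at z = 0. Lengths are in mm, angles in degrees, forces in N, time in s.
With the tool pointing down it reaches from about 300 to 850 mm from the base axis. Payload 4.2 kg.
Tool frame: the origin (TCP) lies at the very end of the fingers, on their centre line; the grasp point (between the pads) lies 19 mm behind it; z points along the fingers, y is the line along which they close (so a half turn about z gives the same grasp; the last joint's range is limited). The gripper opens to 91 mm and grips with 3 to 60 N. Pads are 32 mm wide; open, the fingers measure 118 mm over their backs; the gripper's body (76 mm by 178 mm) begins 60 mm behind the grasp point.
Start: joints at [-72.422, 18.312, 89.639, -0, 72.044, -1.146], TCP at [184.587, -544.583, 213.976] pointing down, gripper open.
Joint ranges: [-177.97, 177.97], [-48.28, 115.42], [12.27, 149.76], [-77.06, 257.06], [2.81, 150.46], [-146.56, 146.56]. Speed limits (degrees/s): [147.25, 147.25, 180, 180, 180, 180].

### API

Orientations are given as [roll, pitch, yaw] about the fixed x, y, z axes, in that order (R = Rz(yaw) Ry(pitch) Rx(roll)).
In Python, from workcell import * gives the robot as it stands.
- The arm moves only by the tool move_arm, never from a script. Its argument "motion" is a list of rows, each a list of 3 entries, a list of its own where there are three numbers: the finger opening in mm, from 0 to 91.2, then the shift along the world's x, y, z in units of 25 mm (1.0 is 25 mm), then the turn, a rotation vector about the world's x, y, z in units of 4 degrees (1.0 is 4 degrees). In form: [[grip, [x, y, z], [ax, ay, az]], ...]. A call has 1 to 20 rows; each row shifts and turns the commanded pose from where the row before left it; what a row does not reach is not made up. A row lasts 1/12 s, in which the tool goes at most 41.7 mm and 7.16 degrees, less where a joint would pass 70% of its speed; a pose out of reach is approached as far as the arm can. A call with a number of a shift or a turn outside -1 to 1 is refused whole. A call with a gripper value outside its range is refused whole. The fingers move at their own pace and stop on an object; "grip_force" is the grip in N (left out, the last holds). Time passes only in rows, so rows that do not move let the fingers close. It gives the time, the measured TCP pose, the force, the opening and the grip force at its end, in the units of the state.
- state(): the state, without advancing time (a new reading comes with each control period).
- grab_frame(name): name is "scene" or "top"; returns the picture (420x560x3 uint8, blue, green, red); there is no depth.
- camera_info(name): a dict with "fx", "fy", "cx", "cy" (pixels), "rvec" (rotation vector, rad) and "tvec" (3), from world to camera coordinates, as OpenCV has them. Camera axes: x right, y down, z forward; pixel columns grow to the right and rows downward; lengths in mm; the calibration is good to about 2 mm. A picture is of the moment at which its call begins. camera_info takes no time and is no camera call.
- job_done(): hands the job in; it is judged then, once.
The state is a dict: "time_s": time; "qpos": joint angles; "qvel": joint speeds; "effort": joint torques, N m; "ee_pos": TCP position; "ee_rot": TCP orientation; "force": force on the tool from outside, world axes, zero at the start; "torque": the same for the moment, N m; "gripper_width": finger opening in mm; "gripper_force": force on a finger pad.
Only numpy, scipy, OpenCV 4.12 (cv2) and the standard library are available. Lean on these libraries where they do the work, as an engineer would, in place of code of your own. Each camera call takes 0.05 s, during which the arm holds its last target. There are 200 camera calls.

### The job

Take the puller out of its wooden stand, put its cross-bar foot through the slot in the top of the spent cartridge that sits sunk in the sloping sleeve of the water filter, and give it a quarter turn so that it locks. Draw the cartridge straight out of the sleeve and set it down, without dropping it, upright on the floor of the tray with the puller still in it and let go. Leave everything else where it stands.

Things in the scene. Friction and masses are not known exactly. Their poses are not given: they have to be found in the camera images.
- filter_unit: bench water filter, fixed: flat steel base 130 (x) x 90 (y) x 12 mm with two side cheeks that carry the sloping white sleeve. Origin: centre of the base's underside; x points away from the side to which the sleeve's mouth leans.
- sleeve: white square sleeve of the filter, outside 63 x 63 mm, leaning 30 degrees from vertical, its mouth towards the robot's right (-y). Origin: centre of the bore's floor; z points out of the mouth along the bore, x and y along its sides. Bore 47 x 47 mm, 62 mm deep: the rim is at z = 62 mm (about 90 mm above the worktop).
- cartridge: loose spent cartridge in the sleeve, grey square block 44 x 44 x 58 mm with a bare-metal cap, about 0.25 kg. It sits on the bore's floor, its cap 4 mm below the rim, 3 mm narrower than the bore, so fingers cannot take it. Origin: centre of its underside; z along its length to the cap, x and y along its sides.
- puller: loose puller 90 mm long, about 0.12 kg, upright in its stand. Origin: centre of the underside of its round collar (diameter 36, 5 mm thick); z up the rod to the handle. Above the collar: a rod of 8 mm, then from z = 30 to 70 mm a flat black handle 40 mm wide (x), 12 mm thick (y), to be gripped across its thickness. Below the collar: the foot.
- puller_stand: fixed light-wood block 70 (x) x 60 (y) x 40 mm with a slot 31 x 12 mm (long along x) through it; the puller's foot hangs in the slot and its collar rests on the top. Origin: centre of the underside.
- tray: thin off-white tray, fixed, 329 (x) x 367 (y) x 19 mm, rim all round, flat floor 2 mm above the worktop within |x| < 140, |y| < 155 mm. Origin: centre of the underside. Its +y side lies nearest the robot and that half is free apart from the tin; a glass and a phone stand on its far (-y) half.
- cartridge_top (a point): centre of the cap's upper face (cartridge z = 58 mm). The cap is 6 mm thick with one slot through its centre, 30 mm along cartridge x and 11 mm along y; below it is a hollow 34 x 34 mm from z = 26 to 52 mm.
- puller_foot (a point): centre of the foot's cross-bar (puller z = -15 mm): diameter 6 mm, 26 mm long along puller x. The 8 mm rod ends at z = -20 mm. With the collar on the cap the bar's top is 3 mm below the ribs.
- cartridge_socket (a point): point on the cartridge's axis in its hollow (z = 43 mm), where the cross-bar's centre comes when the collar sits on the cap; there the bar turns freely. Ribs 3 mm high under the cap leave a notch 10 mm wide along y: turned a quarter (either way) to lie along y and pulled up 6 mm, the bar enters the notch, bears on the cap and is locked.
- glass: bystander: clear glass 51 mm wide, 60 mm high, on the tray; origin at the centre of its underside
- phone: bystander: black phone 128 x 70 x 9 mm lying on the tray; origin at the centre of its underside
- tin: bystander: food tin 58 mm wide, 72 mm high, on the tray near its +x edge; origin at the centre of its underside
- remote: bystander: remote control 163 x 48 x 19 mm lying at the front of the worktop; origin at the centre of its underside
- mug: bystander: small white mug 82 x 58 x 49 mm behind the filter; origin at the centre of its underside
- canister: bystander: lidded canister 87 mm wide, 105 mm high, behind; origin at the centre of its underside
- spice_jar: bystander: spice jar 45 mm wide, 106 mm high, behind; origin at the centre of its underside
Not all that is in view belongs to the job. Leave any green or red look-alike of the puller alone.

How it is judged (in metres and radians):
On the way, in this order (a step that is already met when the one before it is completed fails the run):
1. the puller's cross-bar is inside the cartridge and turned to within 20 degrees of a full quarter turn across the slot, the cartridge still home in its sleeve (distance between puller_foot and cartridge_socket below 0.014 m and angle between the x axis of puller and the y axis of cartridge, either way round below 0.35 rad and angle between the z axis of puller and the z axis of cartridge, either way round below 0.2 rad and z of cartridge in the frame of sleeve below 0.015 m), for 0.1 s.
2. the cartridge has been drawn at least 45 mm along the bore, still in line with it (within 10 degrees and 8 mm), the puller locked in it (distance between puller_foot and cartridge_socket below 0.014 m and z of cartridge in the frame of sleeve above 0.045 m and angle between the z axis of cartridge and the z axis of sleeve, either way round below 0.175 rad and x of cartridge in the frame of sleeve between -0.008 and 0.008 m and y of cartridge in the frame of sleeve between -0.008 and 0.008 m), for 0.05 s.
At the end, for the whole second after the job is handed in: The cartridge stands upright (within 6 degrees) and at rest on the floor of the tray, its centre inside the flat floor and its underside within 6 mm of that floor, with the puller's cross-bar still inside its hollow (cross-bar centre within 14 mm of the socket point), both let go (distance between puller_foot and cartridge_socket below 0.014 m and angle between cartridge's own z axis and vertical below 0.1 rad and linear speed of cartridge below 0.02 m/s and linear speed of puller below 0.03 m/s and z of cartridge in the frame of tray below 0.008 m and contact force between cartridge and tray above 0.5 N and x of cartridge in the frame of tray between -0.14 and 0.14 m and y of cartridge in the frame of tray between -0.155 and 0.155 m); the robot touches nothing.
It fails at once if a bystander (glass, phone, tin, remote, mug, canister or spice jar) is moved by more than 30 mm (distance of any of glass, phone, tin, remote, mug, canister, spice_jar from where it was at the start of the episode above 0.03 m).
It fails at once if the cartridge is dropped or slammed on the tray (more than 60 N) (contact force between cartridge and tray above 60 N).
It also fails if it takes over 54 s, if anything falls off the work surface, if the arm or the gripper's body presses on something with over 40 N, if the wrist force passes 120 N, or if a joint passes its speed limit or range.

## Working session

There is one attempt and no reset: what is moved stays moved. The work goes in short steps, Python scripts to look and compute and a tool call to move; the robot and the scene stay as the last step left them, time stands still between calls to the robot, and variables do not carry over. Pictures are saved under pics/ and viewed, at most 12 in all, crops included, and the job is handed in when it is done.

Besides the shell and the picture viewer there is one more tool, called after ">>>" by a JSON object that holds its "op" and its "data". move_arm: Moves the arm, as the interface text tells. Shifts and turns lie within -1 to 1; 1 stands for 25 mm of shift or 4 degrees of turn. Its arguments: {"type":"object","properties":{"motion":{"type":"array","items":{"type":"array"}},"grip_force":{"type":"number"}},"required":["motion"]}

```bash
mkdir -p pics; python3 - <<'E'
from workcell import *
import cv2
for n in("scene","top"):
    cv2.imwrite(f"pics/{n}0.png",grab_frame(n)); print(n,camera_info(n))
print(state())
E
```

```text
scene {'fx': 523.5693184841288, 'fy': 523.5693184841288, 'cx': 273.28464715740677, 'cy': 202.80104325268675, 'rvec': array([ 0.84666888, -2.46885239,  1.20254492]), 'tvec': array([ 470.97167262,  253.30389591, 1066.23738199])}
top {'fx': 390.75750273893044, 'fy': 390.75750273893044, 'cx': 280.9348771690843, 'cy': 210.21754744955686, 'rvec': array([ 2.20718061, -2.14681602,  0.12651006]), 'tvec': array([  53.79136706,  558.80851222, 1055.63560765])}
{'time_s': 0.1, 'qpos': array([-7.24205086e+01,  1.83480959e+01,  8.97002217e+01,  6.55501618e-05,
        7.20450673e+01, -1.14478971e+00]), 'qvel': array([ 0.00299812, -0.07503248, -0.26149715, -0.03269993,  0.06372819,
        0.04850644]), 'effort': array([ 9.58324817e-04, -4.13328373e+01, -2.32508594e+01,  7.28659588e-02,
        4.22262400e-02, -4.56875625e-05]), 'ee_pos': array([ 184.45446764, -544.12005532,  213.19772684]), 'ee_rot': array([-1.79906635e+02, -1.92805126e-03,  1.87242593e+01]), 'force': array([ 0.8951559 , -0.47957737, -0.1429793 ]), 'torque': array([ 0.10391575, -0.01198429,  0.00776828]), 'gripper_force': 0.0, 'gripper_width': 91.12822516704863}
```

View pics/scene0.png

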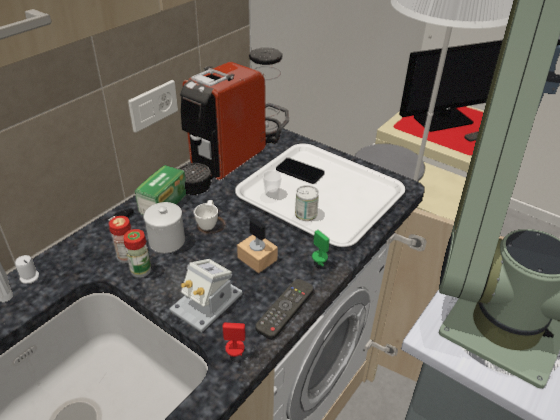

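View pics/top0.png

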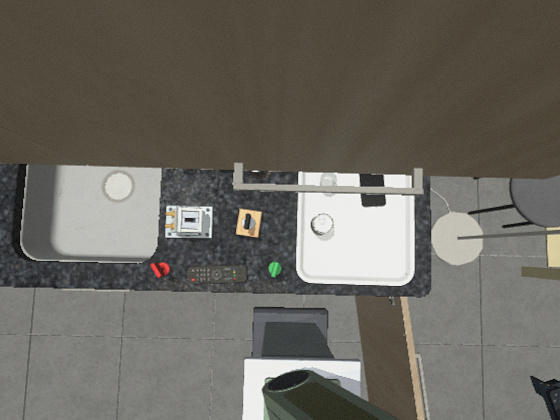

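The scene view shows the filter at about (205,292), the stand with the black-handled puller at (258,245), and the tray at (320,190). The top view shows the filter at (189,222), the stand at (249,223) and the tray at (355,230). The green and red decoys are at (275,270) and (160,270). I'll enlarge both next.

```bash
python3 - <<'E'
import cv2
t=cv2.imread("pics/top0.png");s=cv2.imread("pics/scene0.png")
cv2.imwrite("pics/topc.png",cv2.resize(t[190:260,155:275],None,fx=6.5,fy=6.5,interpolation=cv2.INTER_CUBIC))
cv2.imwrite("pics/scenec.png",cv2.resize(s[205:330,160:300],None,fx=4.8,fy=4.8,interpolation=cv2.INTER_CUBIC))
E
cat > h.py <<'E'
import numpy as np,cv2
from workcell import *
def ray(n,u,v):
    c=camera_info(n);R=cv2.Rodrigues(c["rvec"])[0];o=-R.T@c["tvec"]
    return o,R.T@np.array([(u-c["cx"])/c["fx"],(v-c["cy"])/c["fy"],1])
def at(n,u,v,z):
    o,d=ray(n,u,v);return o+d*(z-o[2])/d[2]
def proj(n,P):
    c=camera_info(n);K=np.array([[c["fx"],0,c["cx"]],[0,c["fy"],c["cy"]],[0,0,1]])
    return cv2.projectPoints(np.array(P,float).reshape(-1,3),c["rvec"],c["tvec"],K,None)[0][:,0]
E
python3 - <<'E'
from h import *
np.set_printoptions(precision=1,suppress=True)
for n in("scene","top"): print(n,ray(n,280,210)[0])
for u,v,z in[(189,222,90),(249,223,40),(322,224,72),(275,270,50),(160,270,50)]:print(at("top",u,v,z))
for u,v in[(299,284),(412,282),(298,172)]:print(at("top",u,v,19))
E
```

```text
scene [-28.9 833.2 853.1]
top [ 448.2   84.7 1105.2]
[513.3 307.7  90. ]
[518.3 155.6  40. ]
[519. -40.  72.]
[393.9  81.1  50. ]
[385.9 386.8  50. ]
[356.   14.1  19. ]
[ 369.3 -297.7   19. ]
[667.8  23.9  19. ]
```

View pics/topc.png

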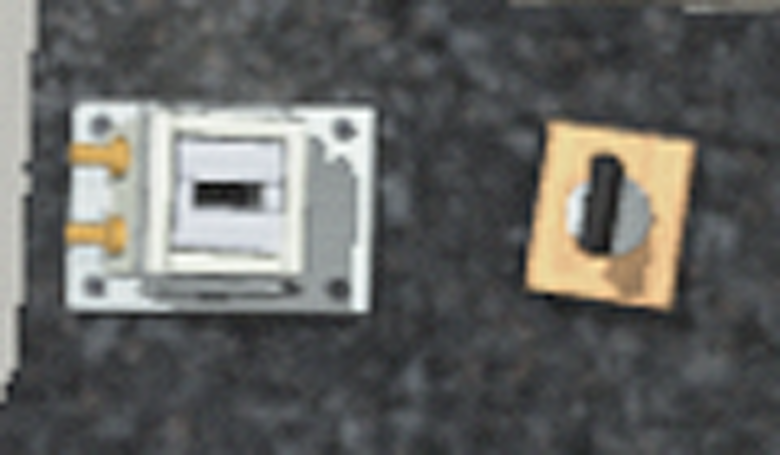

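View pics/scenec.png

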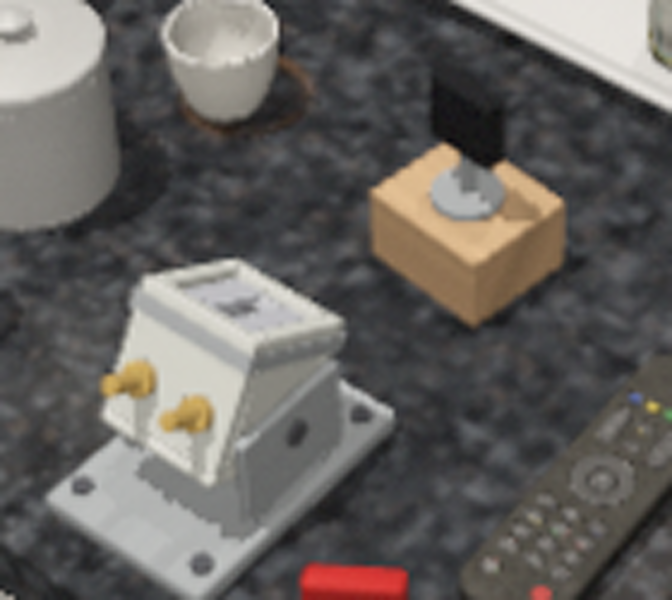

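The crops show the cap's slot running along the tilt direction (world y), with its centre at top-crop (228,194). The puller handle is wide roughly along world x. Next I fit both poses from these corners.

```bash
cat > fit.py <<'E'
from h import *
from scipy.optimize import least_squares
from scipy.spatial.transform import Rotation as Ro
np.set_printoptions(precision=2,suppress=True)
T=lambda p:np.array([155,190])+(np.array(p,float)+.5)/6.5-.5
S=lambda p:np.array([160,205])+(np.array(p,float)+.5)/4.8-.5
# stand: corners order local (-y side ...) world offsets: far-left, far-right, near-right, near-left at z=40
def rect(c,yaw,hx,hy,z):
    a=np.radians(yaw);e=np.array([[hx,hy],[hx,-hy],[-hx,-hy],[-hx,hy]])
    R=np.array([[np.cos(a),-np.sin(a)],[np.sin(a),np.cos(a)]])
    return np.c_[e@R.T+c,np.full(4,z)]
tS=T([(549,122),(697,140),(673,310),(527,290)])
tF=T([(75,100),(377,107),(370,313),(67,308)])
sS=S([(452,143),(566,205),(477,268),(371,197)]) # far-left,far-right,near-right,near-left
sF=S([(None or 0,0)])
for lab,f in(("top",lambda p:proj("top",rect(p[:2],p[2],35,30,40))-tS),
             ("scene",lambda p:proj("scene",rect(p[:2],p[2],35,30,40))-sS)):
    r=least_squares(lambda p:f(p).ravel(),[518,155,0]);print("stand",lab,r.x,r.fun)
r=least_squares(lambda p:(proj("top",rect(p[:2],p[2],45,65,12))-tF).ravel(),[513,307,0]);print("base top",r.x,r.fun)
# base in scene: far-right (395,412) near-left(50,497) near-right (205,600)?
pr=proj("scene",rect(r.x[:2],r.x[2],45,65,12));print("base in scene crop",(pr-[160,205])*4.8)
def rim(p,h):
    a=np.radians(p[3]);R=Ro.from_euler("xz",[30,p[3]],degrees=True).as_matrix()
    e=np.array([[h,h,0],[h,-h,0],[-h,-h,0],[-h,h,0]]);return e@R.T+p[:3]
tO=T([(150,108),(310,115),(303,273),(146,272)]);tI=T([(172,135),(284,132),(285,252),(170,248)])
sO=S([(140,280),(237,260),(345,326),(254,350)])
tsl=T((228,194));ssl=S((240,303))
def res(p,o):
    R=Ro.from_euler("xz",[30,p[3]],degrees=True).as_matrix();c=p[:3]+R@[0,0,-4]
    out=[]
    if "t" in o: out+=[proj("top",rim(p,31.5))-tO,proj("top",c)-tsl]
    if "s" in o: out+=[proj("scene",c)-ssl]
    return np.vstack(out).ravel()
r=least_squares(res,[513,307,90,0],args=("ts",));print("rim",r.x,"\n",r.fun.reshape(-1,2))
print("scene rim pred crop",(proj("scene",rim(r.x,31.5))-[160,205])*4.8,(proj("scene",rim(r.x,23.5))-[160,205])*4.8)
print("top inner pred crop",(proj("top",rim(r.x,23.5))-[155,190])*6.5)
print("collar",at("top",*T((610,214)),45),at("scene",*S((467,192)),45))
print("handle ends",at("top",*T((606,155)),110),at("top",*T((600,255)),110))
E
python3 fit.py
```

```text
stand top [519.15 156.53  -5.74] [ 0.47  0.28 -0.54  0.32 -0.25 -0.42  0.32 -0.16]
stand scene [518.32 159.9  -90.85] [ 2.8  -1.28 -0.66 -3.09 -1.77  0.67 -0.23  3.53]
base top [520.07 325.47   0.58] [ 0.05 -0.04  0.1  -0.26  0.07  0.17 -0.21  0.13]
base in scene crop [[ 43.68 491.91]
 [248.01 318.51]
 [398.71 407.88]
 [198.13 595.36]]
rim [520.87 305.69  92.25   1.6 ] 
 [[ 0.31  0.07]
 [-0.61  0.33]
 [-0.   -0.09]
 [ 0.3  -0.5 ]
 [-0.41 -0.28]
 [ 0.49  0.02]]
scene rim pred crop [[140.46 271.13]
 [232.13 251.83]
 [343.28 313.7 ]
 [254.99 336.85]] [[166.77 276.66]
 [234.84 261.91]
 [318.07 308.41]
 [251.89 325.3 ]]
top inner pred crop [[168.87 127.01]
 [283.84 133.01]
 [281.5  249.29]
 [165.92 246.07]]
collar [519.32 156.85  45.  ] [519.22 158.69  45.  ]
handle ends [538.13 154.81 110.  ] [498.78 155.77 110.  ]
```

```bash
sed -i 's/^sS=.*/sS=S([(371,197),(452,143),(566,205),(477,268)])/; s/^    if "s" in o:.*/    if "s" in o: out+=[proj("scene",c)-ssl,proj("scene",rim(p,31.5))-sO]/' fit.py
cat >> fit.py <<'E'
s=state();print(s["ee_pos"],s["ee_rot"])
E
python3 fit.py
```

```text
stand top [519.15 156.53  -5.74] [ 0.47  0.28 -0.54  0.32 -0.25 -0.42  0.32 -0.16]
stand scene [518.48 160.14  -3.91] [-0.51  0.66  0.71 -1.16 -0.39 -0.19  0.2   0.58]
base top [520.07 325.47   0.58] [ 0.05 -0.04  0.1  -0.26  0.07  0.17 -0.21  0.13]
base in scene crop [[ 43.68 491.91]
 [248.01 318.51]
 [398.71 407.88]
 [198.13 595.36]]
rim [520.95 306.4   88.63   0.65] 
 [[ 0.59  0.02]
 [-0.44  0.61]
 [-0.22  0.1 ]
 [ 0.17 -0.65]
 [-0.38 -0.22]
 [ 0.32  1.46]
 [ 0.38 -0.22]
 [-0.44  0.05]
 [-0.15 -0.5 ]
 [ 0.08 -0.8 ]]
scene rim pred crop [[139.94 277.03]
 [232.97 258.34]
 [342.38 321.68]
 [252.49 344.25]] [[166.18 282.81]
 [235.29 268.53]
 [317.2  316.12]
 [249.84 332.57]]
top inner pred crop [[170.26 126.88]
 [284.75 134.5 ]
 [280.49 250.37]
 [165.36 245.48]]
collar [519.32 156.85  45.  ] [519.22 158.69  45.  ]
handle ends [538.13 154.81 110.  ] [498.78 155.77 110.  ]
[ 184.45 -544.12  213.2 ] [-179.91   -0.     18.72]
```

>>> {"op": "move_arm", "data": {"motion": [[91,[0.46,0.97,0],[0,0,-0.27]],[91,[0.46,0.97,0],[0,0,-0.27]],[91,[0.46,0.97,0],[0,0,-0.27]],[91,[0.46,0.97,0],[0,0,-0.27]],[91,[0.46,0.97,0],[0,0,-0.27]],[91,[0.46,0.97,0],[0,0,-0.27]],[91,[0.46,0.97,0],[0,0,-0.27]],[91,[0.46,0.97,0],[0,0,-0.27]],[91,[0.46,0.97,0],[0,0,-0.27]],[91,[0.46,0.97,0],[0,0,-0.27]],[91,[0.46,0.97,0],[0,0,-0.27]],[91,[0.46,0.97,0],[0,0,-0.27]],[91,[0.46,0.97,0],[0,0,-0.27]],[91,[0.46,0.97,0],[0,0,-0.27]],[91,[0.46,0.97,0],[0,0,-0.27]],[91,[0.46,0.97,0],[0,0,-0.27]],[91,[0.46,0.97,0],[0,0,-0.27]],[91,[0.46,0.97,0],[0,0,-0.27]],[91,[0.46,0.97,0],[0,0,-0.27]],[91,[0.46,0.97,0],[0,0,-0.27]]], "grip_force": 30}}

```text
time_s: 1.77
ee_pos: [414.7, -58.2, 213.7]
ee_rot: [180.0, 0.0, -2.9]
force: [-0.1, 0.0, -0.1]
gripper_width: 91.1
gripper_force: 0.0
```

>>> {"op": "move_arm", "data": {"motion": [[91,[0.464,0.96,0],[0,0,0]],[91,[0.464,0.96,0],[0,0,0]],[91,[0.464,0.96,0],[0,0,0]],[91,[0.464,0.96,0],[0,0,0]],[91,[0.464,0.96,0],[0,0,0]],[91,[0.464,0.96,0],[0,0,0]],[91,[0.464,0.96,0],[0,0,0]],[91,[0.464,0.96,0],[0,0,0]],[91,[0.464,0.96,0],[0,0,0]],[91,[0,0,0],[0,0,0]],[91,[0,0,-0.9],[0,0,0]],[91,[0,0,-0.9],[0,0,0]],[91,[0,0,-0.9],[0,0,0]],[91,[0,0,-0.9],[0,0,0]],[91,[0,0,-0.9],[0,0,0]],[91,[0,0,-0.8],[0,0,0]],[91,[0,0,-0.4],[0,0,0]],[91,[0,0,0],[0,0,0]]]}}

```text
time_s: 3.27
ee_pos: [517.0, 155.5, 69.2]
ee_rot: [179.9, 0.3, -2.9]
force: [0.9, -0.1, 0.1]
gripper_width: 91.3
gripper_force: 0.0
```

```bash
python3 - <<'E'
from h import *
t=grab_frame("top");s=grab_frame("scene")
a=cv2.resize(t[190:260,210:270],None,fx=6.5,fy=6.5,interpolation=cv2.INTER_CUBIC)
b=cv2.resize(s[195:290,215:305],None,fx=4.4,fy=4.79,interpolation=cv2.INTER_CUBIC)[:455]
print(a.shape,b.shape)
b=b[:min(len(a),len(b))];a=a[:len(b)]
cv2.imwrite("pics/pick.png",np.hstack([a,b]))
print(state()["ee_pos"])
E
```

```text
(455, 390, 3) (455, 396, 3)
[519.25700792 156.24705674  71.8668444 ]
```

View pics/pick.png

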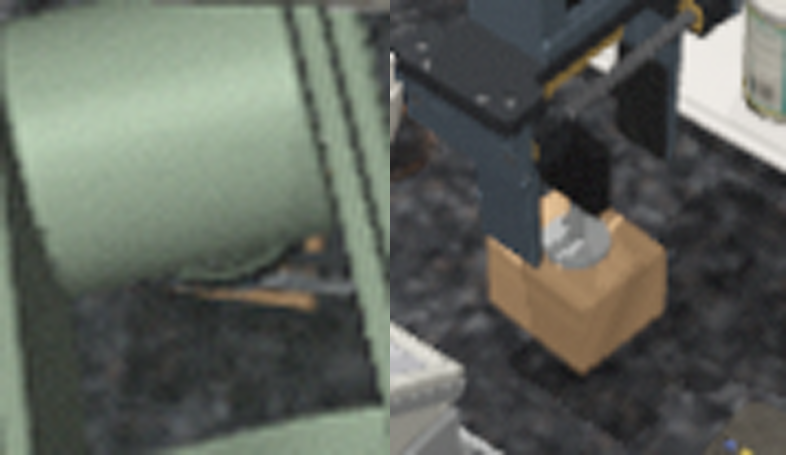

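The handle sits between the fingers and the collar is on the stand, so I can close.

>>> {"op": "move_arm", "data": {"motion": [[0,[0,0,0],[0,0,0]],[0,[0,0,0],[0,0,0]],[0,[0,0,0],[0,0,0]],[0,[0,0,0],[0,0,0]],[0,[0,0,0],[0,0,0]],[0,[0,0,0],[0,0,0]],[0,[0,0,0],[0,0,0]],[0,[0,0,0],[0,0,0]],[0,[0,0,0],[0,0,0]],[0,[0,0,0],[0,0,0]]], "grip_force": 40}}

```text
time_s: 4.2
ee_pos: [519.0, 156.4, 71.4]
ee_rot: [180.0, 0.0, -2.9]
force: [-0.1, 0.2, -0.3]
gripper_width: 27.3
gripper_force: 0.0
```

>>> {"op": "move_arm", "data": {"motion": [[0,[0,0,0],[0,0,0]],[0,[0,0,0],[0,0,0]],[0,[0,0,0],[0,0,0]],[0,[0,0,0],[0,0,0]],[0,[0,0,0],[0,0,0]],[0,[0,0,0],[0,0,0]]]}}

```text
time_s: 4.7
ee_pos: [518.9, 156.4, 71.4]
ee_rot: [180.0, 0.0, -2.9]
force: [0.6, 0.6, -0.6]
gripper_width: 11.4
gripper_force: 40.0
```

>>> {"op": "move_arm", "data": {"motion": [[0,[0,0,0.4],[0,0,0]],[0,[0,0,0.8],[0,0,0]],[0,[0,0,1],[0,0,0]],[0,[0,0,1],[0,0,0]],[0,[0,0,1],[0,0,0]],[0,[0,0.1,0.3],[0,0,1]],[0,[0,0.2,0],[0,0,1]],[0,[0,0.2,0],[0,0,1]],[0,[0,0.2,0],[0,0,1]],[0,[0,0.2,0],[0,0,1]],[0,[0,0.2,0],[0,0,1]],[0,[0,0.2,0],[0,0,1]],[0,[0,0.2,0],[0,0,1]],[0,[0,0.2,0],[0,0,1]],[0,[0,0.2,0],[0,0,1]],[0,[0,0.2,0],[0,0,1]],[0,[0,0.2,0],[0,0,1]],[0,[0,0.2,0],[0,0,1]],[0,[0,0.2,0],[0,0,1]],[0,[0,0.2,0],[0,0,1]]]}}

```text
time_s: 6.37
ee_pos: [518.9, 229.0, 184.6]
ee_rot: [180.0, 0.0, 57.3]
force: [-0.4, -0.1, -1.3]
gripper_width: 11.9
gripper_force: 40.0
```

>>> {"op": "move_arm", "data": {"motion": [[0,[0,0.2,0],[0,0,1]],[0,[0,0.2,0],[0,0,1]],[0,[0,0.2,0],[0,0,1]],[0,[0,0.2,0],[0,0,1]],[0,[0,0.2,0],[0,0,1]],[0,[0,0.2,0],[0,0,1]],[0,[0,0.2,0],[0,0,1]],[0,[0,0.2,0],[0,0,1]],[0,[0,0.2,0],[0,0,0.35]],[0,[0,0,0],[1,0,0]],[0,[0.04,0,0],[1,0,0]],[0,[0,0,0],[1,0,0]],[0,[0,0,0],[1,0,0]],[0,[0,0,-0.3],[1,0,0]],[0,[0,0,-0.5],[1,0,0]],[0,[0,0,-0.5],[1,0,0]],[0,[0,0,-0.2],[0.5,0,0]],[0,[0,0,0],[0,0,0]],[0,[0,0,0],[0,0,0]],[0,[0,0,0],[0,0,0]]]}}

```text
time_s: 8.03
ee_pos: [520.7, 274.3, 147.5]
ee_rot: [179.6, -30.0, 90.7]
force: [0.5, 0.3, -0.5]
gripper_width: 12.2
gripper_force: 40.0
```

```bash
cat > look.py <<'E'
from h import *
import sys
from scipy.spatial.transform import Rotation as Ro
s=state();R=Ro.from_euler("xyz",s["ee_rot"],degrees=True).as_matrix()
P=lambda x,y,z:s["ee_pos"]+R@[x,y,31.4-z]   # puller point; tool z = -puller z
im=grab_frame("scene");k=float(sys.argv[2]);u0,v0,u1,v1=map(int,sys.argv[3:7])
o=cv2.resize(im[v0:v1,u0:u1],None,fx=k,fy=k,interpolation=cv2.INTER_CUBIC)
cv2.imwrite("pics/"+sys.argv[1],o)
np.set_printoptions(precision=2,suppress=True)
print(s["ee_pos"],s["ee_rot"],s["force"])
pr=lambda p:(proj("scene",p)-[u0,v0]+.5)*k
print("tip",pr(P(0,0,-20)),"bar ends",pr(P(13,0,-15)),pr(P(-13,0,-15)))
print("collar under",pr(P(0,0,0)),"x+-18",pr(P(18,0,0)),pr(P(-18,0,0)),"y+-18",pr(P(0,18,0)),pr(P(0,-18,0)))
E
python3 look.py hov.png 6 175 190 300 290
```

```text
[520.7  274.28 147.53] [179.58 -29.98  90.67] [ 0.45  0.33 -0.49]
tip [[226.8 426.8]] bar ends [[207.32 418.32]] [[254.45 408.75]]
collar under [[244.19 373.36]] x+-18 [[211.17 379.5 ]] [[276.25 367.39]] y+-18 [[204.4  350.44]] [[284.61 396.64]]
```

View pics/hov.png

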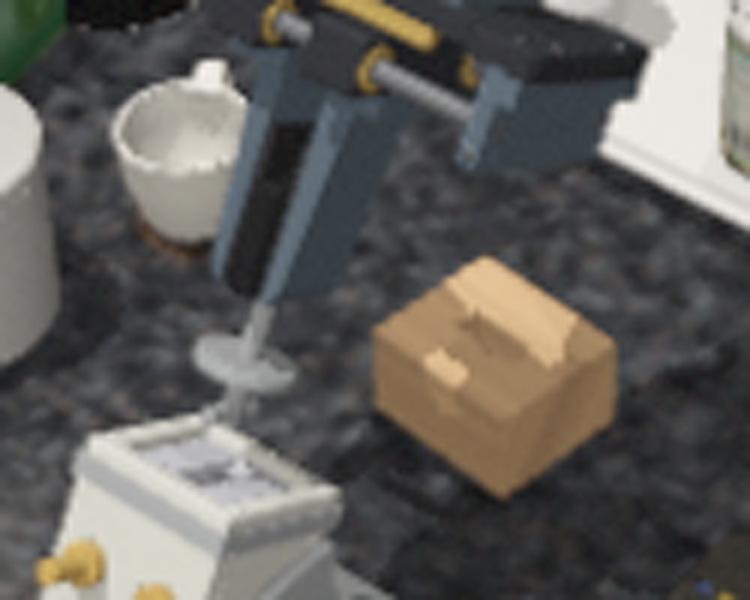

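The rim corners are at (87,438), (340,492) and (230,522), and the collar is at (245,364). The collar agrees with the robot's prediction to within about 1 mm sideways, and the tool line meets the slot. I'll make a small correction and descend along the bore.

>>> {"op": "move_arm", "data": {"motion": [[0,[-0.02,-0.04,-0.024],[0,0,0]],[0,[0,0.1,-0.173],[0,0,0]],[0,[0,0.1,-0.173],[0,0,0]],[0,[0,0.1,-0.173],[0,0,0]],[0,[0,0.06,-0.104],[0,0,0]],[0,[0,0.04,-0.069],[0,0,0]],[0,[0,0.04,-0.069],[0,0,0]],[0,[0,0.04,-0.069],[0,0,0]],[0,[0,0.04,-0.069],[0,0,0]],[0,[0,0,0],[0,0,0]],[0,[0,0,0],[0,0,0]]]}}

```text
time_s: 9.0
ee_pos: [519.5, 285.9, 123.3]
ee_rot: [179.7, -30.0, 90.6]
force: [0.0, -0.4, -0.7]
gripper_width: 11.9
gripper_force: 40.0
```

>>> {"op": "move_arm", "data": {"motion": [[0,[0,0.04,-0.069],[0,0,0]],[0,[0,0.04,-0.069],[0,0,0]],[0,[0,0.04,-0.069],[0,0,0]],[0,[0,0.04,-0.069],[0,0,0]],[0,[0,0,0],[0,0,0]],[0,[0,0,0],[0,0,0]]]}}

```text
time_s: 9.5
ee_pos: [519.4, 290.0, 116.3]
ee_rot: [179.7, -30.0, 90.6]
force: [0.2, -0.0, -1.8]
gripper_width: 12.1
gripper_force: 40.0
```

```bash
python3 look.py in.png 6 175 190 300 290
```

```text
[519.35 289.97 116.3 ] [179.72 -29.99  90.6 ] [ 0.19 -0.   -1.82]
tip [[203.75 520.08]] bar ends [[184.12 512.72]] [[231.4  501.32]]
collar under [[220.83 467.43]] x+-18 [[187.7  474.87]] [[253.   460.19]] y+-18 [[181.55 444.05]] [[260.72 491.17]]
```

View pics/in.png

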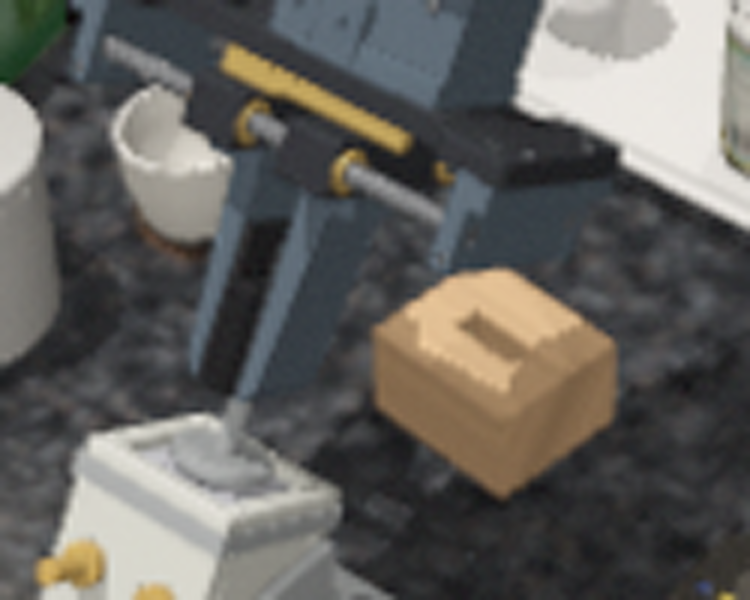

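The collar, at (222,460), now sits just above the cap and the foot is in the slot. I'll seat it.

>>> {"op": "move_arm", "data": {"motion": [[0,[0,0.02,-0.0346],[0,0,0]],[0,[0,0.02,-0.0346],[0,0,0]],[0,[0,0.02,-0.0346],[0,0,0]],[0,[0,0.01,-0.0173],[0,0,0]],[0,[0,0,0],[0,0,0]],[0,[0,0,0],[0,0,0]]]}}

```text
time_s: 10.05
ee_pos: [519.5, 291.7, 113.4]
ee_rot: [179.7, -30.0, 90.6]
force: [0.1, 0.7, -1.2]
gripper_width: 12.1
gripper_force: 40.0
```

>>> {"op": "move_arm", "data": {"motion": [[0,[0,0.01,-0.0173],[0,0,0]],[0,[0,0.01,-0.0173],[0,0,0]],[0,[0,0.01,-0.0173],[0,0,0]],[0,[0,0,0],[0,0,0]],[0,[0,0,0],[0,0,0]]]}}

```text
time_s: 10.47
ee_pos: [519.6, 292.0, 113.1]
ee_rot: [179.6, -30.0, 90.7]
force: [-2.1, -5.9, 5.6]
gripper_width: 11.9
gripper_force: 40.0
```

>>> {"op": "move_arm", "data": {"motion": [[0,[0,-0.024,0.0416],[0,0,0]],[0,[0,0,0],[0,-0.25,0.433]],[0,[0,0,0],[0,-0.5,0.866]],[0,[0,0,0],[0,-0.5,0.866]],[0,[0,0,0],[0,-0.5,0.866]],[0,[0,0,0],[0,-0.5,0.866]],[0,[0,0,0],[0,-0.5,0.866]],[0,[0,0,0],[0,-0.5,0.866]],[0,[0,0,0],[0,0,0]]]}}

```text
time_s: 11.22
ee_pos: [519.7, 292.0, 113.3]
ee_rot: [165.5, -26.6, 120.0]
force: [0.4, -1.7, -0.6]
gripper_width: 12.1
gripper_force: 40.0
```

```bash
python3 -c "
from workcell import *
s=state();print(s['qpos'],s['force'],s['torque'],s['ee_pos'])"
```

```text
[ 12.19765107  22.52822765 106.66227933  38.98164362  50.98772305
 -39.54650966] [ 0.41218385 -1.72354355 -0.60733507] [-0.35699355 -0.06180064  0.0018989 ] [519.70809321 291.96773822 113.25360775]
```

>>> {"op": "move_arm", "data": {"motion": [[0,[0,0,0],[0,-0.5,0.866]],[0,[0,0,0],[0,-0.5,0.866]],[0,[0,0,0],[0,-0.5,0.866]],[0,[0,0,0],[0,-0.5,0.866]],[0,[0,0,0],[0,-0.5,0.866]],[0,[0,0,0],[0,-0.5,0.866]],[0,[0,0,0],[0,-0.5,0.866]],[0,[0,0,0],[0,-0.5,0.866]],[0,[0,0,0],[0,-0.5,0.866]],[0,[0,0,0],[0,-0.5,0.866]],[0,[0,0,0],[0,-0.5,0.866]],[0,[0,0,0],[0,-0.5,0.866]],[0,[0,0,0],[0,-0.5,0.866]],[0,[0,0,0],[0,-0.5,0.866]],[0,[0,0,0],[0,-0.5,0.866]],[0,[0,0,0],[0,-0.5,0.866]],[0,[0,0,0],[0,0,0]],[0,[0,0,0],[0,0,0]],[0,[0,0,0],[0,0,0]]]}}

```text
time_s: 12.8
ee_pos: [519.6, 291.9, 113.3]
ee_rot: [150.0, 0.2, -179.7]
force: [1.0, 0.7, -0.4]
gripper_width: 11.9
gripper_force: 40.0
```

```bash
python3 -c "
from workcell import *
from scipy.spatial.transform import Rotation as R
s=state();print(s['qpos'],s['force'],s['torque'],s['ee_pos']);print(R.from_euler('xyz',s['ee_rot'],degrees=True).as_matrix().round(3))"
```

```text
[  12.18949414   22.52492117  106.66878602   38.97894979   51.00670439
 -103.35886365] [ 1.01318588  0.73781102 -0.43248745] [-0.16388545 -0.13624955 -0.02571072] [519.57638176 291.89160341 113.25400628]
[[-1.    -0.007  0.   ]
 [-0.006  0.866  0.5  ]
 [-0.004  0.5   -0.866]]
```

>>> {"op": "move_arm", "data": {"motion": [[0,[0,-0.02,0.0346],[0,0,0]],[0,[0,-0.02,0.0346],[0,0,0]],[0,[0,-0.04,0.0693],[0,0,0]],[0,[0,-0.04,0.0693],[0,0,0]],[0,[0,-0.04,0.0693],[0,0,0]],[0,[0,-0.04,0.0693],[0,0,0]],[0,[0,-0.04,0.0693],[0,0,0]],[0,[0,-0.04,0.0693],[0,0,0]],[0,[0,0,0],[0,0,0]],[0,[0,0,0],[0,0,0]]]}}

```text
time_s: 13.63
ee_pos: [519.6, 284.7, 125.5]
ee_rot: [150.0, 0.3, -179.6]
force: [-0.1, 0.6, -1.8]
gripper_width: 11.7
gripper_force: 40.0
```

>>> {"op": "move_arm", "data": {"motion": [[0,[0,-0.06,0.104],[0,0,0]],[0,[0,-0.06,0.104],[0,0,0]],[0,[0,-0.06,0.104],[0,0,0]],[0,[0,-0.06,0.104],[0,0,0]],[0,[0,-0.06,0.104],[0,0,0]],[0,[0,-0.06,0.104],[0,0,0]],[0,[0,-0.06,0.104],[0,0,0]],[0,[0,-0.06,0.104],[0,0,0]],[0,[0,0,0],[0,0,0]],[0,[0,0,0],[0,0,0]]]}}

```text
time_s: 14.47
ee_pos: [519.7, 272.8, 146.5]
ee_rot: [150.0, 0.3, -179.6]
force: [0.4, 0.6, -2.6]
gripper_width: 12.1
gripper_force: 40.0
```

```bash
python3 look.py draw.png 6 175 190 300 290
```

```text
[519.66 272.77 146.46] [ 149.98    0.29 -179.56] [ 0.41  0.6  -2.55]
tip [[232.36 428.01]] bar ends [[265.64 431.61]] [[208.07 397.97]]
collar under [[249.74 374.59]] x+-18 [[290.15 397.82]] [[209.97 351.73]] y+-18 [[216.81 380.7 ]] [[281.72 368.67]]
```

View pics/draw.png

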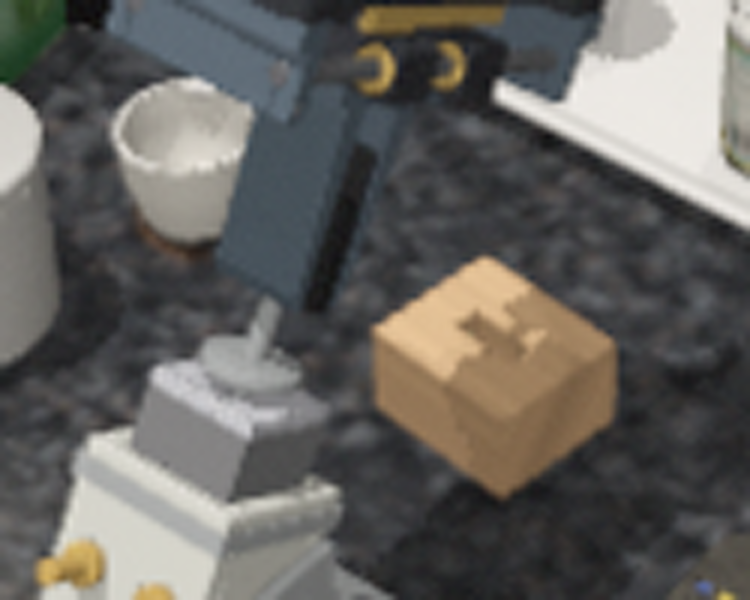

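The cartridge is coming out with the puller, with its cap at about (240,395). I'll keep drawing.

>>> {"op": "move_arm", "data": {"motion": [[0,[0,-0.06,0.104],[0,0,0]],[0,[0,-0.06,0.104],[0,0,0]],[0,[0,-0.06,0.104],[0,0,0]],[0,[0,-0.06,0.104],[0,0,0]],[0,[0,-0.06,0.104],[0,0,0]],[0,[0,-0.04,0.0693],[0,0,0]],[0,[0,0,0],[0,0,0]],[0,[0,0,0],[0,0,0]],[0,[0,-0.02,0.0346],[0,0,0]],[0,[0,-0.02,0.0346],[0,0,0]],[0,[0,0,0],[0,0,0]],[0,[0,-0.02,0.0346],[0,0,0]],[0,[0,-0.02,0.0346],[0,0,0]],[0,[0,-0.04,0.0693],[0,0,0]],[0,[0,-0.04,0.0693],[0,0,0]],[0,[0,-0.04,0.0693],[0,0,0]],[0,[0,-0.04,0.0693],[0,0,0]],[0,[0,-0.04,0.0693],[0,0,0]],[0,[0,-0.04,0.0693],[0,0,0]],[0,[0,-0.04,0.0693],[0,0,0]]]}}

```text
time_s: 16.18
ee_pos: [519.5, 255.1, 176.6]
ee_rot: [150.0, 0.3, -179.5]
force: [-0.7, -0.0, -3.6]
gripper_width: 11.8
gripper_force: 40.0
```

>>> {"op": "move_arm", "data": {"motion": [[0,[0,-0.1,0.173],[0,0,0]],[0,[0,-0.1,0.173],[0,0,0]],[0,[0,-0.1,0.173],[0,0,0]],[0,[0,-0.1,0.173],[0,0,0]],[0,[0,-0.1,0.173],[0,0,0]],[0,[0,-0.1,0.173],[0,0,0]],[0,[0,-0.1,0.173],[-0.3,0,0]],[0,[0,-0.1,0.173],[-0.6,0,0]],[0,[0,-0.1,0.1],[-0.6,0,0]],[0,[0,-0.1,0],[-0.6,0,0]],[0,[0,-0.1,0],[-0.6,0,0]],[0,[0,-0.1,0],[-0.6,0,0]],[0,[0,-0.1,0],[-0.6,0,0]],[0,[0,-0.1,0],[-0.6,0,0]],[0,[0,-0.1,0],[-0.6,0,0]],[0,[0,-0.1,0],[-0.6,0,0]],[0,[0,-0.1,0],[-0.6,0,0]],[0,[0,-0.1,0],[-0.6,0,0]],[0,[0,-0.1,0],[-0.6,0,0]],[0,[0,0,0],[0,0,0]]]}}

```text
time_s: 17.85
ee_pos: [519.3, 209.0, 213.8]
ee_rot: [180.0, -0.0, -179.4]
force: [0.7, -0.1, -2.8]
gripper_width: 11.7
gripper_force: 40.0
```

```bash
python3 look.py up.png 5 190 170 310 280
```

```text
[519.31 209.   213.8 ] [ 179.97   -0.02 -179.42] [ 0.71 -0.15 -2.78]
tip [[258.8  231.49]] bar ends [[283.08 234.58]] [[234.23 209.81]]
collar under [[257.67 193.7 ]] x+-18 [[292.04 210.91]] [[223.82 176.76]] y+-18 [[229.11 215.85]] [[285.62 172.02]]
```

View pics/up.png

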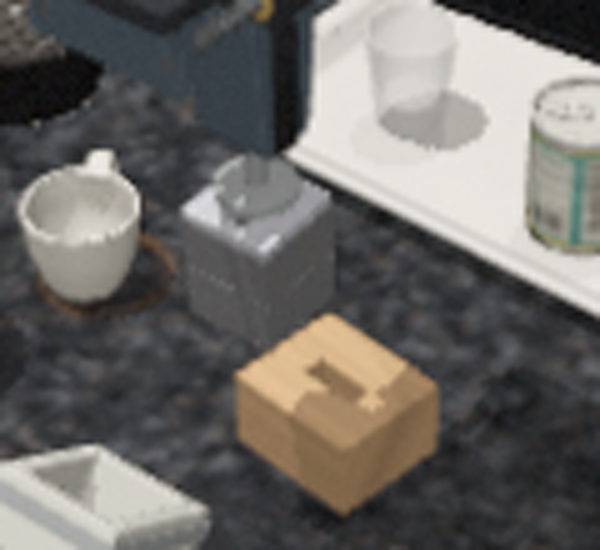

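The cartridge hangs upright at about (258,250) on the locked puller. Next I carry it to the tray.

>>> {"op": "move_arm", "data": {"motion": [[0,[-0.04,-0.2,0],[0,0,0]],[0,[-0.1,-0.5,0],[0,0,0]],[0,[-0.15,-0.8,0],[0,0,0]],[0,[-0.17,-0.9,0],[0,0,0]],[0,[-0.17,-0.9,0],[0,0,0]],[0,[-0.17,-0.9,0],[0,0,0]],[0,[-0.17,-0.9,0],[0,0,0]],[0,[-0.17,-0.9,0],[0,0,0]],[0,[-0.17,-0.9,0],[0,0,0]],[0,[-0.17,-0.9,0],[0,0,0]],[0,[-0.17,-0.9,0],[0,0,0]],[0,[-0.17,-0.9,0],[0,0,0]],[0,[-0.17,-0.9,0],[0,0,0]],[0,[-0.17,-0.9,0],[0,0,0]],[0,[-0.17,-0.9,0],[0,0,0]],[0,[-0.17,-0.9,0],[0,0,0]],[0,[-0.15,-0.7,0],[0,0,0]],[0,[-0.1,-0.4,0],[0,0,0]],[0,[0,0,0],[0,0,0]],[0,[0,0,0],[0,0,0]]]}}

```text
time_s: 19.57
ee_pos: [450.1, -150.0, 213.6]
ee_rot: [179.9, 0.0, -179.6]
force: [-0.0, 0.8, -3.0]
gripper_width: 11.7
gripper_force: 40.0
```

>>> {"op": "move_arm", "data": {"motion": [[0,[0,0,-0.2],[0,0,0]],[0,[0,0,-0.5],[0,0,0]],[0,[0,0,-0.6],[0,0,0]],[0,[0,0,-0.6],[0,0,0]],[0,[0,0,-0.6],[0,0,0]],[0,[0,0,-0.6],[0,0,0]],[0,[0,0,-0.5],[0,0,0]],[0,[0,0,-0.3],[0,0,0]],[0,[0,0,-0.2],[0,0,0]],[0,[0,0,-0.1],[0,0,0]],[0,[0,0,0],[0,0,0]],[0,[0,0,-0.05],[0,0,0]],[0,[0,0,-0.05],[0,0,0]],[0,[0,0,-0.05],[0,0,0]],[0,[0,0,-0.05],[0,0,0]],[0,[0,0,-0.05],[0,0,0]],[0,[0,0,-0.05],[0,0,0]],[0,[0,0,-0.05],[0,0,0]],[0,[0,0,-0.05],[0,0,0]],[0,[0,0,0],[0,0,0]]]}}

```text
time_s: 21.23
ee_pos: [450.6, -149.6, 98.3]
ee_rot: [180.0, -0.0, -179.5]
force: [-0.4, 0.0, -3.0]
gripper_width: 11.7
gripper_force: 40.0
```

>>> {"op": "move_arm", "data": {"motion": [[0,[0,0,-0.04],[0,0,0]],[0,[0,0,-0.04],[0,0,0]],[0,[0,0,-0.04],[0,0,0]],[0,[0,0,-0.04],[0,0,0]],[0,[0,0,-0.04],[0,0,0]],[0,[0,0,-0.04],[0,0,0]],[0,[0,0,0],[0,0,0]],[0,[0,0,0],[0,0,0]]]}}

```text
time_s: 21.9
ee_pos: [450.7, -149.7, 92.5]
ee_rot: [180.0, -0.0, -179.5]
force: [-0.7, 0.6, -2.1]
gripper_width: 11.8
gripper_force: 40.0
```

>>> {"op": "move_arm", "data": {"motion": [[0,[0,0,-0.02],[0,0,0]],[0,[0,0,-0.02],[0,0,0]],[0,[0,0,-0.02],[0,0,0]],[0,[0,0,0],[0,0,0]],[0,[0,0,0],[0,0,0]]]}}

```text
time_s: 22.32
ee_pos: [450.9, -149.7, 91.8]
ee_rot: [-180.0, 0.0, -179.5]
force: [-1.2, 0.4, 4.9]
gripper_width: 12.2
gripper_force: 40.0
```

```bash
python3 look.py set.png 5 250 140 390 250
```

```text
[ 450.88 -149.73   91.81] [-180.      0.03 -179.48] [-1.2   0.44  4.94]
tip [[516.68 267.27]] bar ends [[539.87 269.  ]] [[495.81 250.14]]
collar under [[520.97 236.06]] x+-18 [[551.9  249.14]] [[490.43 223.14]] y+-18 [[503.03 252.78]] [[538.6  219.62]]
```

View pics/set.png

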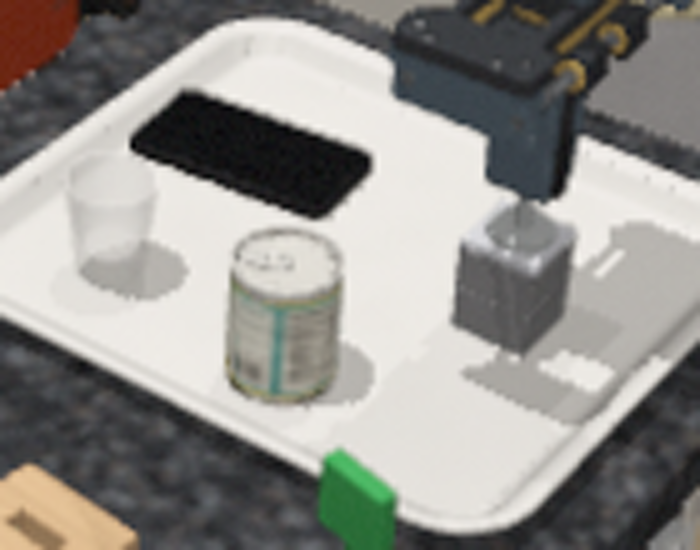

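The cartridge stands upright on the tray floor at about (515,280) with the collar on its cap. I can release and retreat.

>>> {"op": "move_arm", "data": {"motion": [[60,[0,0,0.02],[0,0,0]],[60,[0,0,0],[0,0,0]],[60,[0,0,0],[0,0,0]],[60,[0,0,0],[0,0,0]],[60,[0,0,0],[0,0,0]],[60,[0,0,0],[0,0,0]],[60,[0,0,0],[0,0,0]],[60,[0,0,0],[0,0,0]],[60,[0,0,0.2],[0,0,0]],[60,[0,0,0.6],[0,0,0]],[60,[0,0,1],[0,0,0]],[60,[0,0,1],[0,0,0]],[60,[0,0,1],[0,0,0]],[60,[0,0,1],[0,0,0]],[60,[0,0,0.5],[0,0,0]],[60,[0,0,0],[0,0,0]],[60,[0,0,0],[0,0,0]]]}}

```text
time_s: 23.78
ee_pos: [450.8, -149.7, 224.5]
ee_rot: [-180.0, 0.1, -179.5]
force: [-0.2, -0.0, -1.2]
gripper_width: 60.2
gripper_force: 0.0
```

```bash
python3 look.py end.png 5 250 140 390 250
```

```text
[ 450.81 -149.7   224.45] [-179.98    0.07 -179.48] [-0.22 -0.03 -1.15]
tip [[546.66  48.8 ]] bar ends [[571.6   49.06]] [[524.38  31.04]]
collar under [[551.55  13.38]] x+-18 [[584.73  25.86]] [[518.81   1.07]] y+-18 [[532.71  29.18]] [[570.06  -2.13]]
```

View pics/end.png

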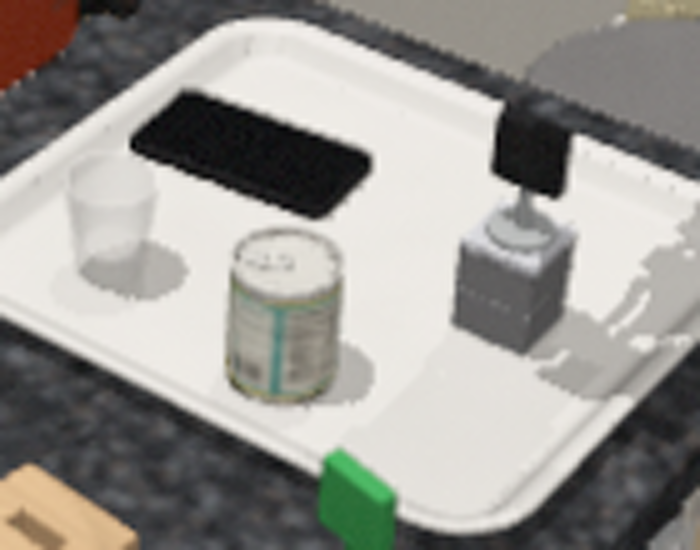

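The cartridge stands upright on the tray at about (515,280), with the puller upright in it and the gripper clear.

```bash
python3 -c "
from workcell import *
print(job_done())"
```

```text
the job is handed in; nothing more can be done
None
```

The job is handed in: the cartridge was drawn from the sleeve and stands upright on the tray floor with the puller still in it and the gripper clear, at about 24 s of the 54 s allowed; the hand-in call gave no verdict.

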